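# Lever open the controller's cover and set its dial

## Task

The cover of the small grey control box is held shut by a catch: lever it open with the blade of the wooden-handled knife, using the slot under the middle of its near edge and without touching the cover with the fingers until it is ajar, and swing it right back so that it stays open. Then turn the black knob inside until its pointer stands at the raised mark on the ring round it. Lay the knife (without dropping it) flat on the bench, clear of the box, and leave the bottle and the tape roll where they stand.

Things in the scene. Friction and masses are not known exactly. Their poses are not given: they have to be found in the camera images.
- control_box: Grey box fixed to the bench, 100 mm deep (x), 120 wide (y), flat top deck 85 mm above the bench. Origin under its middle at bench height; x from its near face (toward the robot) to its far side, y left, z up. Deck from x = -50 to -35 mm is an open sill before the cover; its edge (x -50, z 85) is the blade's fulcrum. A fixed cable up to 20 mm high lies on the bench before the box.
- cover (a joint): Angle of the grey cover, rad: 0 shut, grows as it opens up and away, stop at 1.9. A sprung catch holds it shut: it takes about 10 N upward at the near edge and lets go when that edge has risen 4 to 8 mm; after that there is only light hinge friction (0.06 N m, cover 60 g) and it stays at any angle where it is left.
- cover_slot (a point): Middle of the upper edge of the pry slot, on the outer face of the cover's near wall. The slot is 31 mm wide (box y) and open from the deck up to 5.2 mm above it; the wall is 4 mm thick (box x = -35 to -31 mm when shut). Behind it the way is clear to 20 mm past its outer face; then comes the ring under the knob.
- cover_hinge (a point): Middle of the cover's hinge line (axis along box y), at the box's far top edge: box x = +50 mm, z = 85 mm. The cover is an upturned shallow tray, 85 mm from hinge to near face, 112 mm wide, 34 mm high, walls 4 mm, its rim 1 mm above the deck.
- knob (a joint): Turn of the knob, rad: grows clockwise seen from above, range 0 to 2.2; light friction (0.03 N m), stays where it is left.
- knob_grip (a point): Top centre of the black knob, on its upright axis, 27 mm above the deck: a bar 30 mm long, 10 mm wide, 22 mm high (5 to 27 mm above the deck) on a disc of 33 mm diameter. A small nose at the foot of one end and a bright line on top show the pointing end. Grip the bar across its 10 mm width; only the flat ring lies round it.
- knob_pointer (a point): Point on the line of the knob's pointer, 23 mm from the knob's axis, 4 mm above the deck; turns with the knob.
- index_mark (a point): Raised black index mark on the fixed aluminium ring (52 mm diameter, 3 mm high) round the knob, 23 mm from the knob's axis, 4 mm above the deck. When the pointer is set, knob_pointer coincides with this point; from the start it lies 0.5 to 1.3 rad clockwise of the pointer.
- knife: Opening knife lying loose, 169 mm long, 90 g. Origin under the middle of the handle; x points to the blade's tip, z up as it lies. Wooden handle x = -47 to 47 mm, 16 mm wide, 14 mm high; brass ferrule to 58 mm; stiff flat steel blade to 122 mm, level, its middle 7 mm above the underside, 14 mm wide, 2.5 mm thick (last 11 mm: 12 wide, 1.8 thick).
- knife_tip (a point): Tip of the blade: 122 mm ahead of the knife's origin, 7 mm above the handle's underside.
- flux_bottle: White bottle with a red cap, 54 mm diameter, 108 mm high, standing to the right of the box; origin under its centre. Bystander.
- tape_roll: Roll of beige tape lying flat, 96 mm diameter, 25 mm high, to the left of the box; origin under its centre. Bystander.

How it is judged:
By the outcome, as a careful person would: the job done as asked, in the order asked, and still so for the second after the job is handed in, with the robot touching nothing.
It also fails if it takes over 72 s, if anything falls off the work surface, if the arm or the gripper's body presses on something with over 40 N, if the wrist force passes 120 N, or if a joint passes its speed limit or range.

## Robot

A 6-joint arm with a two-finger parallel gripper is mounted at the origin on a cart in front of the work surface, level with it; the furniture and walls round the work are solid. World frame = base frame: x ahead of the robot, y to its left, z up, the work surface at z = 0. Lengths are in m, angles in rad, forces in N, time in s.
With the tool pointing down it reaches from about 0.275 to 0.825 m from the base axis. Payload 5.2 kg.
Tool frame: the origin (TCP) lies between the finger pads; the fingertips stand 17 mm ahead of it and the grasp point (between the pads) lies 2 mm behind it; z points along the fingers, y is the line along which they close (so a half turn about z gives the same grasp; the last joint's range is limited). The gripper opens to 93 mm and grips with 3 to 60 N. Pads are 15 mm wide; open, the fingers measure 128 mm over their backs; the gripper's body (75 mm by 188 mm) begins 65 mm behind the grasp point.
Start: joints at [0.902, 0.259, 1.535, -0, 1.348, -0.203], TCP at [0.247, 0.491, 0.236] pointing down, gripper open.
Joint ranges: [-3.14, 3.14], [-0.91, 2.08], [0.19, 2.58], [-1.22, 4.36], [0.22, 2.71], [-3.12, 3.12]. Speed limits (rad/s): [2.57, 2.57, 3.14, 3.14, 3.14, 3.14].

## Interface

Orientations are given as a unit quaternion [x, y, z, w].
In Python, from station import arm gives the robot as it stands.
- The arm moves only by the tool carry_out, never from a script. Its arguments are lists of equal length, an entry for each row: "offset": the shift along the tool's x, y, z as a fraction of full scale, a list of three; "dr": the turn, a rotation vector about the tool's x, y, z as a fraction of full scale, a list of three. In form: {"offset": [[x, y, z], ...], "dr": [[ax, ay, az], ...]}. A call has 1 to 8 rows; each row is the pose to reach, as a shift and turn from the pose commanded when the call began, along the tool's axes at that moment; what a row does not reach only later rows make up. Full scale, the value 1, is 0.6 m for a shift and 45 degrees for a turn. A row lasts 1/12 s, in which the tool goes at most 41.7 mm and 7.16 degrees, less where a joint would pass 70% of its speed; a pose out of reach is approached as far as the arm can. A call with a number of a shift or a turn outside -1 to 1 is refused whole. A call with a gripper value outside its range is refused whole. "grip" is the opening, from 0 (shut) to 1 (fully open), set as the call begins (left out, the last holds). The fingers move at their own pace and stop on an object; the grip force is fixed at half the most. Time passes only in rows, so rows that repeat a pose let the fingers close. It gives the time, the measured TCP pose, the force, the opening and the grip force at its end, in the units of the state.
- arm.state(): the state, without advancing time (a new reading comes with each control period).
- arm.read_camera(name): name is "scene" or "side" or "wrist"; returns (picture, depth): 480x640x3 uint8, red, green, blue; 480x640 float32, m along the optical axis (not along the pixel's ray), 0 where there is no reading.
- arm.camera_model(name): a dict with "fx", "fy", "cx", "cy" (pixels), "world_to_cam" (4x4, takes a point from world to camera coordinates); the wrist camera has in their place "T_tool_cam" (4x4, takes a point from camera to tool coordinates, whose origin is the TCP and whose axes are the flange's). Camera axes: x right, y down, z forward; pixel columns grow to the right and rows downward; lengths in m; the calibration is good to about 2 mm. A picture is of the moment at which its call begins: read the wrist's pose just before it. camera_model takes no time and is no camera call.
- arm.sign_off(): hands the job in; it is judged then, once.
Trained networks look in the newest picture that a camera, given by its name, has taken for a name from the list of things; names that differ only in an ending like _2 or _b are one class to them, and where a whole thing is asked for, a point or a joint stands for the part that bears it (a point fixed in the world has none). Each returns a list of dicts, best first, with "conf" (0 to 1); they miss things now and then, are a little off and sometimes report something else, mostly with a low value. They report only what shows in the picture. A call takes as long as a camera call.
- arm.silhouettes(thing, camera): "pixels" (480x640 bool, what is visible of it).
- arm.landmark_of(thing, camera): "xyz" ([x, y, z] in m, in the coordinates of the camera as it stood for that picture, good to about 4 mm: a listed point, or the origin of a listed thing).
The state is a dict: "time": time; "q": joint angles; "joint_velocities": joint speeds; "tau": joint torques, N m; "tcp_pos": TCP position; "ee_rot": TCP orientation; "ft_force": force on the tool from outside, world axes, zero at the start; "torque": the same for the moment, N m; "finger_gap": finger opening in m; "gripper_force": force on a finger pad.
Only numpy, scipy, OpenCV 4.12 (cv2) and the standard library are available. Lean on these libraries where they do the work, as an engineer would, in place of code of your own. Each camera call takes 0.05 s, during which the arm holds its last target. There are 200 camera calls.

## Working session

There is one attempt and no reset: what is moved stays moved. The work goes in short steps, Python scripts to look and compute and a tool call to move; the robot and the scene stay as the last step left them, time stands still between calls to the robot, and variables do not carry over. Pictures are saved under pics/ and viewed, at most 10 in all, crops included, and the job is handed in when it is done.

Besides the shell and the picture viewer there is one more tool, called by a JSON object that holds its "op" and its "data". carry_out: Moves the arm, as the interface text tells. Shift numbers are shares of 0.6 m and turn numbers shares of 45 degrees, none past 1 either way. Its arguments: {"type":"object","properties":{"offset":{"type":"array"},"dr":{"type":"array"},"grip":{"type":"number"}},"required":["offset","dr"]}

```bash
ls; mkdir -p pics; cat > h.py <<'E'
import numpy as np,cv2
from station import arm
from scipy.spatial.transform import Rotation as R
def Tw(cam,st=None):
    m=arm.camera_model(cam)
    if 'world_to_cam' in m: return np.linalg.inv(np.array(m['world_to_cam']))
    st=st or arm.state(); T=np.eye(4); T[:3,:3]=R.from_quat(st['ee_rot']).as_matrix(); T[:3,3]=st['tcp_pos']
    return T@np.array(m['T_tool_cam'])
def look(cam):
    T=Tw(cam); p,d=arm.read_camera(cam); return p,d,T
def cloud(cam,d,T):
    m=arm.camera_model(cam); v,u=np.mgrid[:480,:640]
    P=np.stack([(u-m['cx'])/m['fx']*d,(v-m['cy'])/m['fy']*d,d],-1)
    return P@T[:3,:3].T+T[:3,3]
def lm(thing,cam,T):
    return [(np.round(T[:3,:3]@np.array(r['xyz'])+T[:3,3],4).tolist(),round(r['conf'],2)) for r in arm.landmark_of(thing,cam)][:2]
def save(n,p): cv2.imwrite('pics/'+n,cv2.cvtColor(p,cv2.COLOR_RGB2BGR))
E
python3 - <<'E'
from h import *
ims=[]
for c in ['scene','side']:
    p,d,T=look(c); ims.append(p)
    np.savez(c,p=p,d=d,T=T)
    print(c,T[:3,3].round(3),T[:3,2].round(2))
    for t in ['control_box','cover_slot','cover_hinge','knife','knife_tip','flux_bottle','tape_roll']: print(t,lm(t,c,T))
save('a.png',cv2.resize(np.vstack(ims),(0,0),fx=.62,fy=.62,interpolation=cv2.INTER_AREA))
s=arm.state();print(s); print(arm.camera_model('wrist'))
E
```

```text
pics
scene [ 0.26  -0.253  0.745] [ 0.36  0.57 -0.74]
control_box [([0.585, 0.2996, -0.0007], 0.6)]
cover_slot [([0.5577, 0.2813, 0.0918], 0.86)]
cover_hinge [([0.6237, 0.3349, 0.0853], 0.73)]
knife [([0.4483, 0.0334, -0.0018], 0.95)]
knife_tip [([0.4669, 0.1572, 0.0066], 0.72), ([0.6224, 0.3342, 0.0832], 0.47)]
flux_bottle [([0.6854, 0.2268, 0.0033], 0.77)]
tape_roll [([0.4993, 0.4189, -0.0012], 0.86)]
side [0.324 1.025 0.5  ] [ 0.27 -0.86 -0.44]
control_box [([0.5858, 0.3044, 0.0], 0.58)]
cover_slot [([0.5564, 0.2805, 0.0904], 0.93), ([0.5037, 0.4088, -0.0004], 0.63)]
cover_hinge [([0.6206, 0.3381, 0.0852], 0.75)]
knife []
knife_tip [([0.4694, 0.1521, 0.0082], 0.79)]
flux_bottle [([0.6905, 0.2236, -0.0023], 0.6)]
tape_roll [([0.507, 0.4073, -0.0008], 0.88)]
{'time': 0.8, 'q': array([ 9.02227256e-01,  2.58571298e-01,  1.53500748e+00, -2.03081469e-05,
        1.34802368e+00, -2.02803286e-01]), 'joint_velocities': array([-0.00073309,  0.00076805, -0.0009161 , -0.00154255,  0.00016622,
        0.00096848]), 'tau': array([ 7.71215377e-05, -4.37136304e+01, -2.84291768e+01,  7.20899412e-02,
        3.10326624e-02, -6.49462265e-06]), 'tcp_pos': array([0.24699022, 0.49141223, 0.23566519]), 'ee_rot': array([ 2.30781365e-01,  9.73005633e-01, -8.62499468e-06,  6.90850006e-06]), 'ft_force': array([-0.07228588,  0.25195841,  0.15587152]), 'torque': array([ 0.01874093, -0.00728532, -0.03253851]), 'gripper_force': 0.0, 'finger_gap': 0.09299605665178366}
{'fx': 395.823423521614, 'fy': 395.823423521614, 'cx': 323.5485513899299, 'cy': 235.5220121600636, 'T_tool_cam': array([[-4.34887734e-04, -9.62515225e-01, -2.71227306e-01,
         7.52738571e-02],
       [ 9.99999719e-01, -5.84195979e-04,  4.69753263e-04,
        -1.77920436e-04],
       [-6.10594570e-04, -2.71227026e-01,  9.62515209e-01,
        -1.49111520e-01],
       [ 0.00000000e+00,  0.00000000e+00,  0.00000000e+00,
         1.00000000e+00]])}
```

View pics/a.png

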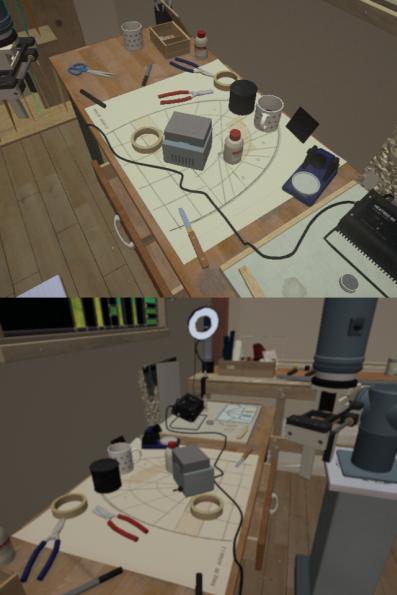

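The scene camera (top) shows the box at about (187,138), the knife at (190,235) with its blade pointing toward the box, the tape to the left of the box and the bottle to the right. A cable runs in front of the box. Next I fit the geometry from the depth images.

```bash
python3 - <<'E'
from h import *
for c in ['scene','side']:
    z=np.load(c+'.npz'); P=cloud(c,z['d'],z['T']); ok=z['d']>0
    reg=ok&(np.hypot(P[...,0]-.586,P[...,1]-.302)<.1)
    top=P[reg&(P[...,2]>.11)&(P[...,2]<.13)]
    r=cv2.minAreaRect(top[:,:2].astype(np.float32)*1000); print(c,'top',r,np.median(top[:,2]),len(top))
    dk=P[reg&(P[...,2]>.08)&(P[...,2]<.09)]; print('deckz',np.median(dk[:,2]),len(dk), cv2.minAreaRect(dk[:,:2].astype(np.float32)*1000))
    for s in arm.silhouettes('knife',c)[:1]:
        m=s['pixels']&ok; K=P[m]; K=K[(K[:,2]>-.005)&(K[:,2]<.03)]
        print('knife',s['conf'],len(K),cv2.minAreaRect(K[:,:2].astype(np.float32)*1000),K[:,2].max())
        (vx,vy,x0,y0)=cv2.fitLine(K[:,:2].astype(np.float32),cv2.DIST_HUBER,0,.01,.01).ravel();print(vx,vy,x0,y0,np.degrees(np.arctan2(vy,vx)))
    # cable: dark points near z 0..0.025 before box
    b=P[...,2]; dark=(z['p'].max(-1)<70)&ok&(b>0.0)&(b<.03)&(P[...,0]>.3)&(P[...,0]<.6)&(P[...,1]>.0)&(P[...,1]<.4)
    yaw=.70; ex=np.array([np.cos(yaw),np.sin(yaw)]); ey=np.array([-ex[1],ex[0]])
    Q=P[dark][:,:2]-[.586,.302]; q=np.c_[Q@ex,Q@ey]
    for lo in (-.06,-.04,-.02,0,.02,.04): 
        w=q[(q[:,1]>lo)&(q[:,1]<lo+.02)]; print('cable',lo,np.percentile(w[:,0],[5,50,95]).round(3) if len(w) else None,len(w))
E
```

```text
scene top ((589.8162841796875, 307.4233093261719), (88.8186264038086, 112.39364624023438), 40.43133544921875) 0.11925263159280469 2556
deckz 0.08479718574119532 867 ((582.7832641601562, 301.18475341796875), (100.51288604736328, 120.9697036743164), 41.85237503051758)
knife 0.86 1196 ((455.9261474609375, 74.44066619873047), (175.1081085205078, 19.925912857055664), 79.96003723144531) 0.017747920489905922
0.1846771 0.98279923 0.45148826 0.061311953 79.35769
cable -0.06 [-0.127 -0.124 -0.117] 40
cable -0.04 [-0.127 -0.124 -0.05 ] 45
cable -0.02 [-0.122 -0.095 -0.05 ] 79
cable 0 [-0.078 -0.074 -0.05 ] 45
cable 0.02 [-0.076 -0.073 -0.049] 47
cable 0.04 [-0.076 -0.074 -0.072] 31
side top ((589.6111450195312, 307.7808837890625), (85.88739013671875, 114.31962585449219), 41.23154830932617) 0.11743178070804583 1337
deckz 0.083868699364965 386 ((583.0731811523438, 307.81048583984375), (103.57991790771484, 114.65155029296875), 40.43680953979492)
knife 0.5 195 ((452.5568542480469, 69.76829528808594), (163.2768096923828, 14.291666030883789), 80.06034088134766) 0.014717549344213987
0.19829616 0.9801422 0.45272064 0.07683312 78.56265
cable -0.06 [-0.124 -0.123 -0.122] 2
cable -0.04 [-0.124 -0.123 -0.122] 6
cable -0.02 [-0.119 -0.105 -0.088] 13
cable 0 [-0.074 -0.073 -0.072] 3
cable 0.02 [-0.074 -0.072  0.007] 8
cable 0.04 [-0.072  0.048  0.054] 51
```

```bash
cat >> h.py <<'E'
def Rt(h,p=0):
    "tool x at heading h deg, fingers tilted forward (toward heading) by p deg"
    h=np.radians(h); x=np.array([np.cos(h),np.sin(h),0]); z=np.array([0,0,-1.]); y=np.cross(z,x)
    return R.from_rotvec(-np.radians(p)*np.array([-np.sin(h),np.cos(h),0]))*R.from_matrix(np.c_[x,y,z])
def go(pos,h,p=0,frm=None):
    "frm=(pos,h,p) commanded start; default measured"
    s=arm.state(); P0,R0=(s['tcp_pos'],R.from_quat(s['ee_rot'])) if frm is None else (np.array(frm[0]),Rt(*frm[1:]))
    o=R0.inv().apply(np.array(pos)-P0)/.6; r=(R0.inv()*Rt(h,p)).as_rotvec()/np.radians(45)
    print('offset',o.round(4).tolist(),'dr',r.round(4).tolist(),'rows',round(max(np.linalg.norm(o)*.6/.0417,np.linalg.norm(r)*45/7.16),1))
def S():
    s=arm.state(); M=R.from_quat(s['ee_rot']).as_matrix(); x=M[:,0]
    print('t',round(s['time'],2),'p',np.array(s['tcp_pos']).round(4),'head',round(np.degrees(np.arctan2(x[1],x[0])),2),'tilt',round(np.degrees(np.arcsin(x[2])),2),'F',np.array(s['ft_force']).round(1),'T',np.array(s['torque']).round(2),'gap',round(s['finger_gap'],4),'gf',round(s['gripper_force'],1),'q',np.array(s['q']).round(2))
E
python3 - <<'E'
from h import *
S(); go([.45,.05,.2],80)
E
```

```text
t 0.9 p [0.247  0.4914 0.2357] head 153.31 tilt 0.0 F [ 0.1 -0.5 -1. ] T [ 0.03 -0.05  0.04] gap 0.0927 gf 0.0 q [ 0.9   0.26  1.54  0.    1.35 -0.2 ]
offset [-0.6327, -0.5054, 0.0594] dr [-0.0, -0.0, 1.6292] rows 11.7
```

{"op": "carry_out", "data": {"offset": [[-0.63,-0.505,0.06],[-0.63,-0.505,0.06],[-0.63,-0.505,0.06],[-0.63,-0.505,0.06],[-0.63,-0.505,0.06],[-0.63,-0.505,0.06],[-0.63,-0.505,0.06],[-0.63,-0.505,0.06]], "dr": [[0,0,1],[0,0,1],[0,0,1],[0,0,1],[0,0,1],[0,0,1],[0,0,1],[0,0,1]]}}

```text
time: 1.57
tcp_pos: [0.3858, 0.1874, 0.2112]
ee_rot: [0.586, 0.81, 0.0, 0.0]
ft_force: [1.8, 0.2, -0.0]
finger_gap: 0.0931
gripper_force: 0.0
```

```bash
python3 - <<'E'
from h import *
S(); go([.45,.05,.2],80)
E
```

```text
t 1.57 p [0.3858 0.1874 0.2112] head 108.2 tilt -0.01 F [ 1.8  0.2 -0. ] T [-0.05  0.07  0.03] gap 0.0931 gf 0.0 q [ 0.19  0.06  1.84  0.    1.24 -0.13]
offset [-0.2509, 0.0301, 0.0186] dr [0.0013, -0.0002, 0.6267] rows 3.9
```

{"op": "carry_out", "data": {"offset": [[-0.25,0.03,0.02],[-0.25,0.03,0.02],[-0.25,0.03,0.02],[-0.25,0.03,0.02],[-0.25,0.03,0.02],[-0.25,0.03,0.02],[-0.25,0.03,0.02]], "dr": [[0,0,0.625],[0,0,0.625],[0,0,0.625],[0,0,0.625],[0,0,0.625],[0,0,0.625],[0,0,0.625]]}}

```text
time: 2.15
tcp_pos: [0.4491, 0.0528, 0.1989]
ee_rot: [0.765, 0.644, -0.0, -0.0]
ft_force: [-0.1, 0.3, 0.2]
finger_gap: 0.093
gripper_force: 0.0
```

```bash
python3 - <<'E'
from h import *
S(); p,d,T=look('wrist'); save('b.png',p)
P=cloud('wrist',d,T); ok=d>0
for t in ['knife','knife_tip']: print(t,lm(t,'wrist',T))
for s in arm.silhouettes('knife','wrist')[:1]:
    m=s['pixels']&ok; K=P[m]; K=K[(K[:,2]>-.005)&(K[:,2]<.03)]
    print(s['conf'],len(K),cv2.minAreaRect(K[:,:2].astype(np.float32)*1000),np.percentile(K[:,2],[5,50,95,99]))
    H=K[K[:,2]>.0115]; print('handle top',np.median(H[:,2]),cv2.minAreaRect(H[:,:2].astype(np.float32)*1000))
    print(cv2.fitLine(H[:,:2].astype(np.float32),cv2.DIST_HUBER,0,.01,.01).ravel())
    print(cv2.fitLine(K[:,:2].astype(np.float32),cv2.DIST_HUBER,0,.01,.01).ravel())
bench=P[ok&(np.abs(P[...,2])<.01)]; print('bench',np.median(bench[:,2]))
E
```

```text
t 2.15 p [0.4491 0.0528 0.1989] head 80.25 tilt 0.03 F [-0.1  0.3  0.2] T [-0.05  0.07  0.  ] gap 0.093 gf 0.0 q [-0.13  0.11  1.81  0.    1.22  0.04]
knife []
knife_tip [([0.4701, 0.1561, 0.0103], 0.9)]
0.59 3364 ((453.39385986328125, 72.21757507324219), (167.51271057128906, 17.12392234802246), 79.87367248535156) [0.00687595 0.01248135 0.01482858 0.01540189]
handle top 0.013761919726348604 ((447.8682861328125, 40.41489791870117), (102.96405792236328, 15.138066291809082), 79.93280029296875)
[0.17517865 0.98453665 0.44750354 0.04033154]
[0.17261209 0.9849899  0.4534018  0.07466297]
bench 0.0007855809871242514
```

View pics/b.png

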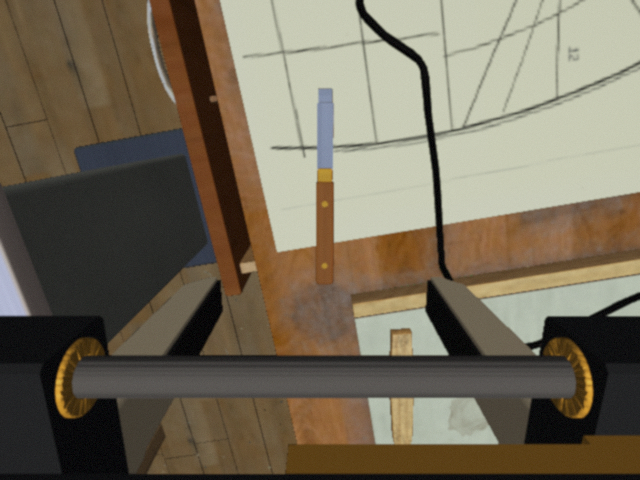

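The wrist picture shows the knife upright in the frame: handle end at (325,283), ferrule at (325,175), tip at (325,88), clear of the cable. I'll descend on the front of the handle.

```bash
python3 - <<'E'
from h import *
go([.452,.060,.0195],79.9)
E
```

```text
offset [0.0112, 0.0029, 0.2994] dr [0.0002, -0.0002, 0.01] rows 4.3
```

{"op": "carry_out", "data": {"offset": [[0.011,0.003,0.06],[0.011,0.003,0.12],[0.011,0.003,0.18],[0.011,0.003,0.23],[0.011,0.003,0.27],[0.011,0.003,0.29],[0.011,0.003,0.299],[0.011,0.003,0.299]], "dr": [[0,0,0.01],[0,0,0.01],[0,0,0.01],[0,0,0.01],[0,0,0.01],[0,0,0.01],[0,0,0.01],[0,0,0.01]], "grip": 0.45}}

```text
time: 3.02
tcp_pos: [0.452, 0.0594, 0.0188]
ee_rot: [0.767, 0.642, -0.0, -0.001]
ft_force: [-0.6, -0.0, -0.5]
finger_gap: 0.0447
gripper_force: 0.0
```

{"op": "carry_out", "data": {"offset": [[0,0,0],[0,0,0],[0,0,0],[0,0,0],[0,0,0],[0,0,0]], "dr": [[0,0,0],[0,0,0],[0,0,0],[0,0,0],[0,0,0],[0,0,0]], "grip": 0}}

```text
time: 3.52
tcp_pos: [0.4527, 0.0587, 0.0203]
ee_rot: [0.768, 0.641, 0.0, 0.0]
ft_force: [-2.6, -0.1, 7.3]
finger_gap: 0.0157
gripper_force: 30.0
```

```bash
python3 - <<'E'
from h import *
S()
E
```

```text
t 3.52 p [0.4527 0.0587 0.0203] head 79.73 tilt 0.01 F [-2.6 -0.1  7.3] T [0.05 0.36 0.03] gap 0.0157 gf 30.0 q [-0.12  0.37  2.01  0.    0.76  0.06]
```

```bash
python3 - <<'E'
from h import *
go([.464,.199,.16],40.9)
E
```

```text
offset [0.2336, -0.023, -0.2328] dr [0.001, -0.0006, 0.8629] rows 5.4
```

{"op": "carry_out", "data": {"offset": [[0,0,-0.02],[0,0,-0.06],[0.06,-0.006,-0.12],[0.12,-0.012,-0.18],[0.18,-0.018,-0.233],[0.234,-0.023,-0.233],[0.234,-0.023,-0.233],[0.234,-0.023,-0.233]], "dr": [[0,0,0],[0,0,0],[0,0,0.14],[0,0,0.28],[0,0,0.42],[0,0,0.56],[0,0,0.7],[0,0,0.84]]}}

```text
time: 4.18
tcp_pos: [0.465, 0.2026, 0.1615]
ee_rot: [0.934, 0.357, 0.002, -0.0]
ft_force: [0.3, -0.4, -1.5]
finger_gap: 0.0159
gripper_force: 30.0
```

{"op": "carry_out", "data": {"offset": [[0,0,0],[0,0,0],[0,0,0]], "dr": [[0,0,0.023],[0,0,0.023],[0,0,0.023]]}}

```text
time: 4.43
tcp_pos: [0.4635, 0.1987, 0.1589]
ee_rot: [0.937, 0.351, -0.001, -0.0]
ft_force: [-0.1, -0.5, -0.7]
finger_gap: 0.0155
gripper_force: 30.0
```

```bash
python3 - <<'E'
from h import *
S()
ims=[]
for c in ['side','scene']:
    p,d,T=look(c); np.savez(c+'2',p=p,d=d,T=T)
    for t in ['knife_tip','cover_slot','control_box','cover_hinge']: print(c,t,lm(t,c,T))
    m=arm.camera_model(c); q=np.linalg.inv(T)@[.53,.26,.1,1]; u=int(m['fx']*q[0]/q[2]+m['cx']); v=int(m['fy']*q[1]/q[2]+m['cy'])
    x0=min(max(u-75,0),490);y0=min(max(v-55,0),370)
    ims.append(cv2.resize(p[y0:y0+110,x0:x0+150],None,fx=4,fy=4,interpolation=cv2.INTER_CUBIC)[:290 if 0 else 440]);print(x0,y0)
save('c.png',cv2.resize(np.vstack(ims),(400,587)))
E
```

```text
t 4.43 p [0.4635 0.1987 0.1589] head 41.04 tilt -0.06 F [-0.1 -0.5 -0.7] T [-0.07  0.11 -0.06] gap 0.0155 gf 30.0 q [ 0.18  0.25  1.75 -0.    1.14  1.04]
side knife_tip [([0.5385, 0.2597, 0.1501], 0.82)]
side cover_slot [([0.5574, 0.2765, 0.0896], 0.77)]
side control_box [([0.5858, 0.3064, -0.0034], 0.94), ([0.4474, 0.1817, 0.1404], 0.18)]
side cover_hinge [([0.621, 0.3379, 0.0822], 0.81)]
267 198
scene knife_tip []
scene cover_slot [([0.5563, 0.283, 0.0916], 0.61)]
scene control_box [([0.5828, 0.3031, -0.0], 0.56)]
scene cover_hinge [([0.6201, 0.3336, 0.0843], 0.86)]
213 185
```

View pics/c.png

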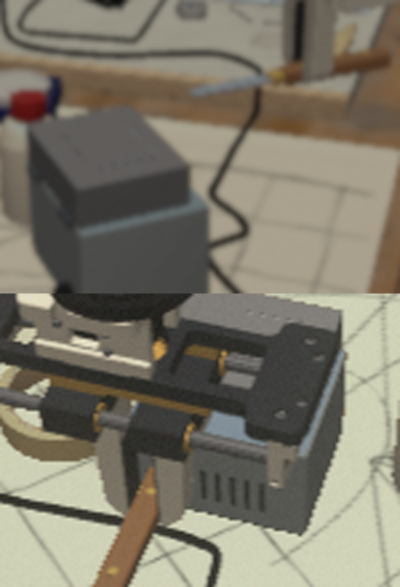

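The side view (top half) shows the knife held about level above and before the box, tip at about (193,93) in the picture. In the scene view the gripper hides the blade. I'll check the knife's pitch in depth.

```bash
python3 - <<'E'
from h import *
for c in ['side','wrist']:
    s0=arm.state(); p,d,T=look(c); P=cloud(c,d,T); ok=d>0
    ex=np.array([np.cos(np.radians(41.04)),np.sin(np.radians(41.04))]); ey=np.array([-ex[1],ex[0]])
    for s in arm.silhouettes('knife',c)[:1]:
        K=P[s['pixels']&ok]; q=K[:,:2]-s0['tcp_pos'][:2]; a=q@ex; b=q@ey; z=K[:,2]-s0['tcp_pos'][2]
        g=(np.abs(b)<.025)&(np.abs(z)<.06); a,b,z=a[g],b[g],z[g]
        print(c,s['conf'],g.sum(),'along',a.min().round(4),a.max().round(4),[(lo,np.median(z[(a>lo)&(a<lo+.02)]).round(4),np.median(b[(a>lo)&(a<lo+.02)]).round(4)) for lo in np.arange(-.08,.1,.02).round(2) if ((a>lo)&(a<lo+.02)).sum()>5])
    print(lm('knife_tip',c,T))
E
```

```text
side 0.66 387 along -0.0713 0.0969 [(np.float64(-0.08), np.float64(-0.0111), np.float64(0.0066)), (np.float64(-0.06), np.float64(-0.0117), np.float64(0.0056)), (np.float64(-0.04), np.float64(-0.0111), np.float64(0.0057)), (np.float64(0.0), np.float64(-0.0095), np.float64(0.0049)), (np.float64(0.02), np.float64(-0.0125), np.float64(0.0028)), (np.float64(0.04), np.float64(-0.0138), np.float64(0.0015)), (np.float64(0.06), np.float64(-0.0141), np.float64(0.0008)), (np.float64(0.08), np.float64(-0.0141), np.float64(-0.001))]
[([0.542, 0.2589, 0.1488], 0.57)]
wrist 0.7 11236 along -0.0715 0.0969 [(np.float64(-0.08), np.float64(-0.0067), np.float64(0.001)), (np.float64(-0.06), np.float64(-0.0065), np.float64(0.0005)), (np.float64(-0.04), np.float64(-0.0066), np.float64(0.0008)), (np.float64(-0.02), np.float64(-0.0065), np.float64(-0.0)), (np.float64(0.0), np.float64(-0.0065), np.float64(-0.0001)), (np.float64(0.02), np.float64(-0.0091), np.float64(-0.0002)), (np.float64(0.04), np.float64(-0.0121), np.float64(-0.0002)), (np.float64(0.06), np.float64(-0.012), np.float64(-0.0007)), (np.float64(0.08), np.float64(-0.0122), np.float64(-0.0007))]
[([0.5377, 0.2593, 0.147], 0.83)]
```

{"op": "carry_out", "data": {"offset": [[0,0,0.03],[0,0,0.06],[0,0,0.08],[0,0,0.0965],[0,0,0.0965],[0,0,0.0965]], "dr": [[0,0,0],[0,0,0],[0,0,0],[0,0,0],[0,0,0],[0,0,0]]}}

```text
time: 5.73
tcp_pos: [0.4638, 0.1992, 0.1012]
ee_rot: [0.937, 0.349, -0.0, -0.0]
ft_force: [1.0, -0.3, -0.9]
finger_gap: 0.0158
gripper_force: 30.0
```

```bash
python3 - <<'E'
from h import *
S()
for c in ['side','wrist']:
    s0=arm.state(); p,d,T=look(c); P=cloud(c,d,T); ok=d>0
    q=P-s0['tcp_pos']; h=np.radians(41.04); a=q[...,0]*np.cos(h)+q[...,1]*np.sin(h); b=-q[...,0]*np.sin(h)+q[...,1]*np.cos(h)
    if c=='wrist':
        for s in arm.silhouettes('knife',c)[:1]: kn=s['pixels']
        g=ok&(P[...,2]>.078)&(P[...,2]<.1)&(np.abs(b)<.06)&(a>.08)&(a<.15)&(np.abs(b)>.012)
        print('deck',g.sum(),np.median(P[g][:,2]),a[g].min(),a[g].max())
        g=ok&(np.abs(b)<.006)&(a>.05)&(a<.11)&(q[...,2]>-.03); print('blade top',np.median(q[g][:,2]),a[g].max())
    else:
        g=ok&(P[...,2]>.08)&(P[...,2]<.09)&(b<.06)&(b>-.06)&(a>.105)&(a<.13)
        print('deck',g.sum(),np.median(P[g][:,2]),a[g].min(),a[g].max())
    print(lm('cover_slot',c,T),lm('knife_tip',c,T))
save('d.png',p)
E
```

```text
t 5.73 p [0.4638 0.1992 0.1012] head 40.9 tilt -0.05 F [ 1.  -0.3 -0.9] T [-0.07  0.12 -0.04] gap 0.0158 gf 30.0 q [0.18 0.31 1.82 0.   1.01 1.04]
deck 58 0.08278213130431797 0.10977081080400374 0.12995523506160858
[([0.5588, 0.2809, 0.0948], 0.81)] [([0.5431, 0.2603, 0.0895], 0.82)]
deck 10029 0.0848519162281493 0.10688415877020474 0.12046256378618163
blade top -0.012115365856029375 0.1099814285016418
[] [([0.5396, 0.2619, 0.0914], 0.82)]
```

View pics/d.png

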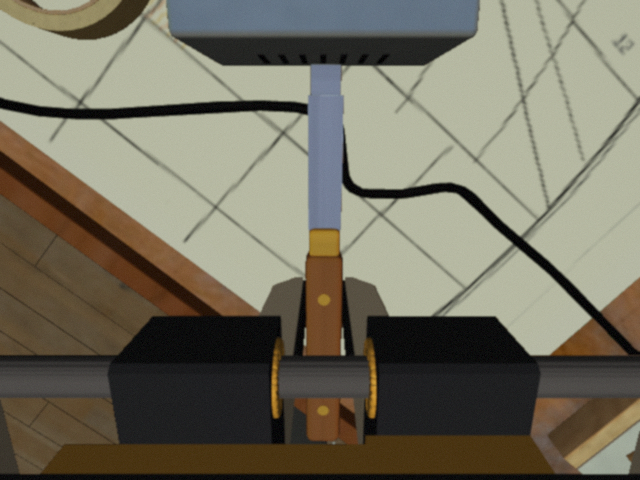

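The wrist picture shows the blade tip at (325,65), pointing at the middle of the box's near edge, which runs from u=168 to u=478. The blade height fits the slot, so I'll insert it.

{"op": "carry_out", "data": {"offset": [[0.01,0,0.0005],[0.02,0,0.0005],[0.03,0,0.0005],[0.04,0,0.0005],[0.05,0,0.0005],[0.06,0,0.0005],[0.067,0,0.0005],[0.067,0,0.0005]], "dr": [[0,0,0],[0,0,0],[0,0,0],[0,0,0],[0,0,0],[0,0,0],[0,0,0],[0,0,0]]}}

```text
time: 6.75
tcp_pos: [0.4952, 0.2262, 0.1011]
ee_rot: [0.937, 0.35, 0.0, -0.0]
ft_force: [-0.3, 0.3, -0.5]
finger_gap: 0.0158
gripper_force: 30.0
```

```bash
python3 - <<'E'
from h import *
S()
s0=arm.state(); p,d,T=look('wrist'); P=cloud('wrist',d,T); ok=d>0
q=P-s0['tcp_pos']; h=np.radians(40.9); a=q[...,0]*np.cos(h)+q[...,1]*np.sin(h); b=-q[...,0]*np.sin(h)+q[...,1]*np.cos(h)
for lo in np.arange(0,.1,.01):
    g=ok&(np.abs(b)<.005)&(a>lo)&(a<lo+.01)&(q[...,2]>-.04);print(lo.round(2),np.median(q[g][:,2]).round(4),end=' ')
g=ok&(np.abs(b)<.04)&(np.abs(b)>.012)&(P[...,2]>.08)&(P[...,2]<.09)&(a>.04); print('edge',np.percentile(a[g],[0.5,99.5]))
g=ok&(np.abs(b)<.04)&(P[...,2]>.105)&(a>.04); print('cover',np.percentile(a[g],[0.5]))
E
```

```text
t 6.75 p [0.4952 0.2262 0.1011] head 40.92 tilt 0.03 F [-0.3  0.3 -0.5] T [-0.03  0.12  0.  ] gap 0.0158 gf 30.0 q [0.22 0.38 1.73 0.   1.04 1.08]
0.0 -0.0063 0.01 -0.0064 0.02 0.0927 0.03 0.0795 0.04 -0.0121 0.05 -0.012 0.06 -0.012 0.07 -0.0121 0.08 0.0178 0.09 0.0183 edge [0.06711482 0.08177644]
cover [0.0816702]
```

```bash
python3 - <<'E'
import numpy as np
for t in [5,10,15,20,24,28,32,36]:
    s=-.067+.004*t/36; r=np.radians(t); x=s*np.cos(r)-.0146*np.sin(r); z=s*np.sin(r)+.0146*np.cos(r)
    print(t,'off',round((x+.067)/.6,4),round(-(z-.0161)/.6,4),'dr',round(t/45,3),'z',.085+z)
E
```

```text
5 off -0.0008 0.0122 dr 0.111 z 0.09375342768512843
10 off -0.0007 0.0219 dr 0.222 z 0.08793670770992383
15 off 0.0002 0.0315 dr 0.333 z 0.08219300611712238
20 off 0.0019 0.0409 dr 0.444 z 0.0765642074236004
24 off 0.0038 0.0482 dr 0.533 z 0.0721710396437055
28 off 0.0062 0.0553 dr 0.622 z 0.06789701834441952
32 off 0.0091 0.0622 dr 0.711 z 0.06376106888419938
36 off 0.0124 0.0689 dr 0.8 z 0.05978117722344843
```

{"op": "carry_out", "data": {"offset": [[-0.0008,0,0.0122],[-0.0007,0,0.0219],[0.0002,0,0.0315],[0.0019,0,0.0409],[0.0019,0,0.0409],[0.0019,0,0.0409]], "dr": [[0,0.111,0],[0,0.222,0],[0,0.333,0],[0,0.444,0],[0,0.444,0],[0,0.444,0]]}}

```text
time: 7.3
tcp_pos: [0.4929, 0.225, 0.0758]
ee_rot: [0.924, 0.343, 0.16, -0.061]
ft_force: [-4.3, -6.5, -0.5]
finger_gap: 0.0155
gripper_force: 30.0
```

```bash
cat >> h.py <<'E'
def knife(c='wrist',h=40.9):
    "profile along tool x of the blade in tool frame + cover"
    s0=arm.state(); p,d,T=look(c); P=cloud(c,d,T); ok=d>0
    M=R.from_quat(s0['ee_rot']).as_matrix(); q=(P-s0['tcp_pos'])@M
    print('tool-frame knife top z:',end=' ')
    for lo in np.arange(-.06,.1,.01):
        g=ok&(np.abs(q[...,1])<.005)&(q[...,0]>lo)&(q[...,0]<lo+.01)&(np.abs(q[...,2])<.03)
        if g.sum()>20: print(lo.round(2),np.median(q[g][:,2]).round(4),np.median(q[g][:,1]).round(4),end='; ')
    print(); return p,d,T,P
def cover(P,d):
    B=np.array([.584,.3027,0]); hh=np.radians(40.9); e=np.array([np.cos(hh),np.sin(hh)]); f=np.array([-e[1],e[0]])
    Q=(P-B)[...,:2]; x=Q@e; y=Q@f; z=P[...,2]
    g=(d>0)&(np.abs(y)<.05)&(z>.095)&(x>-.06)&(x<.1)
    return x[g],y[g],z[g]
E
python3 - <<'E'
from h import *
S(); p,d,T,P=knife(); save('e.png',p)
for c in ['scene','side']:
    p,d,T=look(c); x,y,z=cover(cloud(c,d,T),d)
    for lo in np.arange(-.04,.06,.02):
        g=(x>lo)&(x<lo+.02)&(np.abs(y)<.05); print(c,lo.round(2),np.percentile(z[g],[50]).round(4) if g.sum()>5 else None,end=' ')
    print(lm('cover_slot',c,T))
E
```

```text
t 7.3 p [0.4929 0.225  0.0758] head 40.75 tilt 19.68 F [-4.3 -6.5 -0.5] T [-1.03  0.99 -0.18] gap 0.0155 gf 30.0 q [0.09 0.27 2.04 0.37 0.58 0.66]
tool-frame knife top z: -0.06 0.0058 0.0001; -0.05 0.0058 -0.0001; -0.03 0.006 0.0001; -0.02 0.0062 0.0001; -0.01 0.0063 0.0001; 0.0 0.0062 0.0001; 0.01 0.0064 -0.0001; 0.02 0.0083 -0.0003; 0.03 0.0118 0.0001; 0.04 0.0124 -0.0003; 0.05 0.0124 0.0001; 0.06 0.0126 0.0001; 0.07 0.0126 0.0001; 0.08 0.0109 0.0001; 0.09 -0.0119 0.0001; 
scene -0.04 [0.1163] scene -0.02 [0.1219] scene 0.0 [0.1212] scene 0.02 [0.1204] scene 0.04 [0.1193] [([0.5581, 0.2837, 0.0944], 0.85)]
side -0.04 [0.1198] side -0.02 [0.12] side 0.0 [0.1193] side 0.02 [0.1184] side 0.04 [0.1159] [([0.5605, 0.28, 0.0967], 0.79)]
```

```bash
cat >> h.py <<'E'
def lev(t,s=None,up=0):
    s=-.067+.004*t/36 if s is None else s; r=np.radians(t); h=np.radians(40.9)
    x=s*np.cos(r)-.0146*np.sin(r); z=s*np.sin(r)+.0146*np.cos(r)+up
    return np.array([x*np.cos(h),x*np.sin(h),.085+z])
E
python3 - <<'E'
from h import *
for t in (24,28,31): go(lev(t),40.9,t,(lev(20),40.9,20))
E
```

```text
offset [-0.0007, -0.0, 0.0075] dr [-0.0, 0.0889, 0.0] rows 0.6
offset [-0.0009, -0.0, 0.0151] dr [-0.0, 0.1778, 0.0] rows 1.1
offset [-0.0007, -0.0, 0.0207] dr [0.0, 0.2444, 0.0] rows 1.5
```

{"op": "carry_out", "data": {"offset": [[-0.0007,0,0.0075],[-0.0009,0,0.015],[-0.0007,0,0.0207],[-0.0007,0,0.0207],[-0.0007,0,0.0207]], "dr": [[0,0.09,0],[0,0.178,0],[0,0.244,0],[0,0.244,0],[0,0.244,0]]}}

```text
time: 7.97
tcp_pos: [0.4979, 0.2295, 0.0647]
ee_rot: [0.903, 0.337, 0.25, -0.095]
ft_force: [-2.0, -1.3, -0.4]
finger_gap: 0.0156
gripper_force: 30.0
```

```bash
cat >> h.py <<'E'
def cov():
    for c in ['scene','side']:
        p,d,T=look(c); x,y,z=cover(cloud(c,d,T),d)
        for lo in np.arange(-.04,.06,.02):
            g=(x>lo)&(x<lo+.02); print(c,lo.round(2),np.median(z[g]).round(4) if g.sum()>5 else None,end=' ')
        print(lm('cover_slot',c,T))
E
python3 - <<'E'
from h import *
S(); knife(); cov()
E
```

```text
t 7.97 p [0.4979 0.2295 0.0647] head 40.84 tilt 30.95 F [-2.  -1.3 -0.4] T [-0.33  0.49  0.01] gap 0.0156 gf 30.0 q [ 0.    0.28  2.2   0.98  0.42 -0.  ]
tool-frame knife top z: -0.06 0.0058 0.0002; -0.05 0.0058 -0.0003; -0.03 0.0061 0.0001; -0.02 0.0061 0.0001; -0.01 0.0061 0.0001; 0.0 0.0062 0.0001; 0.01 0.0063 -0.0003; 0.02 0.0083 -0.0003; 0.03 0.0118 0.0001; 0.04 0.0122 -0.0003; 0.05 0.0123 0.0001; 0.06 0.0124 0.0001; 0.07 0.0125 0.0001; 0.08 0.0113 0.0001; 0.09 -0.003 0.0001; 
scene -0.04 0.117 scene -0.02 0.1263 scene 0.0 0.1243 scene 0.02 0.122 scene 0.04 0.1198 [([0.5577, 0.283, 0.0996], 0.79)]
side -0.04 0.1254 side -0.02 0.1244 side 0.0 0.1223 side 0.02 0.1201 side 0.04 0.117 [([0.5591, 0.2786, 0.1005], 0.78)]
```

The wrist force dropped and the cover is about 9 mm up at its near edge, so the catch has let go. Now I lift it on the blade along its arc.

```bash
cat >> h.py <<'E'
BO=np.array([.584,.3027]); HB=40.9
def b2w(x,y,z):
    h=np.radians(HB); return np.array([BO[0]+x*np.cos(h)-y*np.sin(h),BO[1]+x*np.sin(h)+y*np.cos(h),z])
def w2b(p):
    h=np.radians(HB); q=np.array(p[:2])-BO; return np.array([q[0]*np.cos(h)+q[1]*np.sin(h),-q[0]*np.sin(h)+q[1]*np.cos(h),p[2]])
def tcp_of_tip(x,z,t):
    t=np.radians(t); return b2w(x-.098*np.cos(t)-.0133*np.sin(t),.001,z-.098*np.sin(t)+.0133*np.cos(t))
def tip(ph,t,ins):
    ph,t=np.radians([ph,t]); return (.05-.081*np.cos(ph)+ins*np.cos(t)+.001*np.sin(t),.086+.081*np.sin(ph)+ins*np.sin(t)-.001*np.cos(t))
E
python3 - <<'E'
from h import *
for ph,t,i in [(11,28,12),(15,25,13),(20,21.5,14),(25,18,15),(30,14,15),(35,10,15),(40,7,15),(45,5,15)]:
    go(tcp_of_tip(*tip(ph,t,i/1000),t),HB,t)
E
```

```text
offset [0.0076, -0.0007, -0.0084] dr [-0.0011, -0.0658, 0.002] rows 0.4
offset [0.0174, -0.0007, -0.0224] dr [-0.001, -0.1325, 0.002] rows 0.8
offset [0.0303, -0.0007, -0.0384] dr [-0.001, -0.2103, 0.002] rows 1.3
offset [0.0443, -0.0007, -0.0531] dr [-0.0009, -0.2881, 0.0021] rows 1.8
offset [0.0582, -0.0007, -0.0683] dr [-0.0008, -0.3769, 0.0021] rows 2.4
offset [0.0732, -0.0007, -0.0822] dr [-0.0008, -0.4658, 0.0021] rows 2.9
offset [0.0879, -0.0007, -0.0928] dr [-0.0007, -0.5325, 0.0022] rows 3.3
offset [0.1019, -0.0007, -0.1002] dr [-0.0007, -0.5769, 0.0022] rows 3.6
```

{"op": "carry_out", "data": {"offset": [[0.0076,-0.0007,-0.0084],[0.0174,-0.0007,-0.0224],[0.0303,-0.0007,-0.0384],[0.0443,-0.0007,-0.0531],[0.0582,-0.0007,-0.0683],[0.0732,-0.0007,-0.0822],[0.0879,-0.0007,-0.0928],[0.1019,-0.0007,-0.1002]], "dr": [[0,-0.066,0],[0,-0.132,0],[0,-0.21,0],[0,-0.288,0],[0,-0.377,0],[0,-0.466,0],[0,-0.532,0],[0,-0.577,0]]}}

```text
time: 8.88
tcp_pos: [0.5155, 0.2435, 0.1498]
ee_rot: [0.936, 0.349, 0.041, -0.013]
ft_force: [0.0, -0.2, -1.8]
finger_gap: 0.0157
gripper_force: 30.0
```

```bash
python3 - <<'E'
from h import *
S(); p,d,T,P=knife(); cov()
p,d,T=look('side'); save('f.png',p[120:420,180:580])
for ph,t,i in [(50,2.5,15),(55,0,17),(60,0,19),(65,0,20)]:
    go(tcp_of_tip(*tip(ph,t,i/1000),t),HB,t)
for x,z in [(.048,.157),(.06,.155),(.073,.151),(.086,.147)]: go(tcp_of_tip(x,z,0),HB,0)
E
```

```text
t 8.88 p [0.5155 0.2435 0.1498] head 40.89 tilt 4.89 F [ 0.  -0.2 -1.8] T [-0.22  0.24 -0.05] gap 0.0157 gf 30.0 q [0.22 0.32 1.68 0.04 1.07 1.06]
tool-frame knife top z: -0.06 0.0051 0.0001; -0.05 0.0053 0.0001; -0.03 0.0059 0.0001; -0.02 0.006 0.0001; -0.01 0.0062 0.0001; 0.0 0.0064 0.0001; 0.01 0.0066 0.0001; 0.02 0.0088 -0.0003; 0.03 0.0124 -0.0003; 0.04 0.0131 -0.0003; 0.05 0.0134 -0.0003; 0.06 0.0136 0.0001; 0.07 0.0137 0.0001; 0.08 0.0054 0.0001; 0.09 -0.0042 0.0001; 
scene -0.04 0.0993 scene -0.02 0.1534 scene 0.0 0.1568 scene 0.02 None scene 0.04 None [([0.5791, 0.2984, 0.1506], 0.65)]
side -0.04 0.1385 side -0.02 0.1518 side 0.0 0.162 side 0.02 0.1485 side 0.04 0.1301 [([0.5747, 0.2952, 0.1481], 0.63)]
offset [0.0137, 0.0003, -0.0152] dr [-0.0007, -0.0538, -0.0005] rows 0.3
offset [0.0283, 0.0003, -0.0272] dr [-0.0007, -0.1094, -0.0005] rows 0.7
offset [0.042, 0.0003, -0.0324] dr [-0.0007, -0.1094, -0.0005] rows 0.8
offset [0.0546, 0.0003, -0.0368] dr [-0.0007, -0.1094, -0.0005] rows 0.9
offset [0.0747, 0.0003, -0.0327] dr [-0.0007, -0.1094, -0.0005] rows 1.2
offset [0.0943, 0.0003, -0.0277] dr [-0.0007, -0.1094, -0.0005] rows 1.4
offset [0.1153, 0.0003, -0.0192] dr [-0.0007, -0.1094, -0.0005] rows 1.7
offset [0.1363, 0.0003, -0.0107] dr [-0.0007, -0.1094, -0.0005] rows 2.0
```

View pics/f.png

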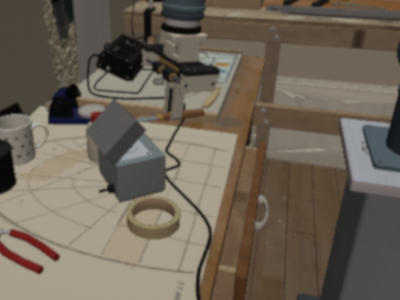

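The side picture shows the cover tilted up about 45° at (120,125), still resting on the blade. I'll go on swinging it back.

{"op": "carry_out", "data": {"offset": [[0.0137,0,-0.0155],[0.0283,0,-0.028],[0.042,0,-0.034],[0.0546,0,-0.038],[0.0747,0,-0.034],[0.0943,0,-0.029],[0.1153,0,-0.02],[0.1363,0,-0.012]], "dr": [[0,-0.05,0],[0,-0.08,0],[0,-0.08,0],[0,-0.08,0],[0,-0.08,0],[0,-0.08,0],[0,-0.08,0],[0,-0.08,0]]}}

```text
time: 9.85
tcp_pos: [0.5752, 0.2959, 0.1615]
ee_rot: [0.937, 0.349, 0.011, -0.004]
ft_force: [-1.7, -0.6, -2.3]
finger_gap: 0.0154
gripper_force: 30.0
```

```bash
python3 - <<'E'
from h import *
S(); p,d,T,P=knife(); cov()
for x,z in [(.093,.1435),(.100,.141),(.103,.140)]: go(tcp_of_tip(x,z,0),HB,1.3)
E
```

```text
t 9.85 p [0.5752 0.2959 0.1615] head 40.87 tilt 1.38 F [-1.7 -0.6 -2.3] T [-0.31  0.35  0.02] gap 0.0154 gf 30.0 q [0.3  0.47 1.41 0.01 1.24 1.15]
tool-frame knife top z: -0.06 0.0053 0.0001; -0.05 0.0053 0.0001; -0.03 0.006 0.0001; -0.02 0.0061 0.0001; -0.01 0.0063 0.0001; 0.0 0.0064 0.0001; 0.01 0.0068 -0.0003; 0.02 0.0088 0.0001; 0.03 0.0124 -0.0001; 0.04 0.0131 0.0001; 0.05 0.0133 0.0001; 0.06 0.0135 0.0001; 0.07 -0.0047 0.0001; 0.08 -0.0044 0.0001; 0.09 -0.0031 0.0001; 
scene -0.04 0.29 scene -0.02 0.1949 scene 0.0 0.2624 scene 0.02 None scene 0.04 None [([0.6347, 0.3483, 0.1706], 0.71)]
side -0.04 0.3681 side -0.02 0.3361 side 0.0 0.3605 side 0.02 0.481 side 0.04 0.5069 [([0.6343, 0.3471, 0.1695], 0.82)]
offset [0.011, -0.0003, 0.0087] dr [-0.0003, -0.0014, -0.0001] rows 0.2
offset [0.0226, -0.0003, 0.0132] dr [-0.0003, -0.0014, -0.0001] rows 0.4
offset [0.0275, -0.0003, 0.015] dr [-0.0003, -0.0014, -0.0001] rows 0.5
```

{"op": "carry_out", "data": {"offset": [[0.006,0,0.005],[0.011,0,0.0087],[0.017,0,0.011],[0.0226,0,0.0132],[0.0226,0,0.0132]], "dr": [[0,0,0],[0,0,0],[0,0,0],[0,0,0],[0,0,0]]}}

```text
time: 10.52
tcp_pos: [0.5856, 0.3052, 0.154]
ee_rot: [0.937, 0.349, 0.011, -0.004]
ft_force: [-0.8, -1.0, -0.7]
finger_gap: 0.0156
gripper_force: 30.0
```

```bash
python3 - <<'E'
from h import *
S()
for c in ['scene','side']:
    p,d,T=look(c); r=lm('cover_slot',c,T)
    for q,_ in r[:1]: b=w2b(q); print(b.round(4),np.degrees(np.arctan2(b[2]-.085,.05-b[0]))-3.5)
E
```

```text
t 10.52 p [0.5856 0.3052 0.154 ] head 40.9 tilt 1.35 F [-0.8 -1.  -0.7] T [-0.12  0.23  0.01] gap 0.0156 gf 30.0 q [0.31 0.5  1.38 0.01 1.24 1.16]
[0.0852 0.0016 0.1661] 109.98695869443131
[ 0.0837 -0.0023  0.1684] 108.5296739061558
```

The cover is at about 109°, which is its stop. I'll back the knife out and lay it where it lay before.

{"op": "carry_out", "data": {"offset": [[-0.05,0,0],[-0.1,0,0],[-0.16,0,0],[-0.22,0,0],[-0.28,0,0],[-0.31,0,-0.02],[-0.31,0,-0.02],[-0.31,0,-0.02]], "dr": [[0,0,0],[0,0,0],[0,0,0],[0,0,0],[0,0,0],[0,0,0],[0,0,0],[0,0,0]]}}

```text
time: 11.38
tcp_pos: [0.4453, 0.183, 0.1632]
ee_rot: [0.937, 0.349, 0.013, -0.004]
ft_force: [1.4, -0.4, -0.6]
finger_gap: 0.0161
gripper_force: 30.0
```

```bash
python3 - <<'E'
from h import *
S(); knife()
for z in (.14,.05,.0225): go([.452,.059,z],79.9,1.3)
E
```

```text
t 11.38 p [0.4453 0.183  0.1632] head 40.84 tilt 1.57 F [ 1.4 -0.4 -0.6] T [-0.04  0.13  0.02] gap 0.0161 gf 30.0 q [0.15 0.18 1.82 0.01 1.11 1.  ]
tool-frame knife top z: -0.06 0.0054 0.0001; -0.05 0.0057 -0.0004; -0.03 0.006 0.0001; -0.02 0.0062 0.0001; -0.01 0.0063 0.0001; 0.0 0.0064 0.0001; 0.01 0.0066 0.0001; 0.02 0.0087 -0.0001; 0.03 0.0122 -0.0003; 0.04 0.0128 0.0001; 0.05 0.0129 0.0001; 0.06 0.0131 0.0001; 0.07 0.0132 0.0001; 0.08 0.0136 -0.0001; 0.09 0.0138 0.0001; 
offset [-0.1289, 0.1634, 0.0349] dr [0.0234, -0.0049, -0.8672] rows 5.5
offset [-0.133, 0.1632, 0.1849] dr [0.0234, -0.0049, -0.8672] rows 5.5
offset [-0.1342, 0.1631, 0.2307] dr [0.0234, -0.0049, -0.8672] rows 5.5
```

{"op": "carry_out", "data": {"offset": [[-0.03,0.04,0.01],[-0.06,0.08,0.02],[-0.09,0.12,0.03],[-0.129,0.163,0.035],[-0.13,0.163,0.08],[-0.132,0.163,0.13],[-0.133,0.163,0.17],[-0.133,0.163,0.185]], "dr": [[0.003,0,-0.12],[0.006,0,-0.25],[0.01,-0.003,-0.38],[0.013,-0.003,-0.5],[0.017,-0.005,-0.63],[0.02,-0.005,-0.75],[0.023,-0.005,-0.867],[0.023,-0.005,-0.867]]}}

```text
time: 12.1
tcp_pos: [0.4497, 0.0589, 0.046]
ee_rot: [0.766, 0.643, 0.006, -0.009]
ft_force: [-0.4, 0.2, -1.4]
finger_gap: 0.0161
gripper_force: 30.0
```

```bash
python3 - <<'E'
from h import *
S(); go([.452,.059,.0212],79.9,1.1)
E
```

```text
t 12.1 p [0.4497 0.0589 0.046 ] head 80.08 tilt 1.21 F [-0.4  0.2 -1.4] T [-0.03  0.08  0.01] gap 0.0161 gf 30.0 q [-0.13  0.32  2.    0.03  0.83  0.02]
offset [-0.0, 0.0041, 0.0413] dr [-0.009, -0.0025, 0.0039] rows 0.6
```

{"op": "carry_out", "data": {"offset": [[0,0.004,0.01],[0,0.004,0.02],[0,0.004,0.03],[0,0.004,0.035],[0,0.004,0.035],[0,0.004,0.035]], "dr": [[-0.009,0,0.004],[-0.009,0,0.004],[-0.009,0,0.004],[-0.009,0,0.004],[-0.009,0,0.004],[-0.009,0,0.004]]}}

```text
time: 12.6
tcp_pos: [0.4534, 0.059, 0.0286]
ee_rot: [0.767, 0.641, 0.01, -0.005]
ft_force: [-0.6, -0.2, -0.9]
finger_gap: 0.0156
gripper_force: 30.0
```

```bash
python3 - <<'E'
from h import *
S(); go([.452,.059,.0206],79.9,1.1)
E
```

```text
t 12.6 p [0.4534 0.059  0.0286] head 79.74 tilt 1.22 F [-0.6 -0.2 -0.9] T [-0.1   0.09  0.  ] gap 0.0156 gf 30.0 q [-0.13  0.35  2.01  0.03  0.77  0.03]
offset [-0.0006, -0.0023, 0.0132] dr [0.0069, -0.0026, -0.0036] rows 0.2
```

{"op": "carry_out", "data": {"offset": [[0,0,0.005],[0,0,0.01],[0,0,0.0132],[0,0,0.0135],[0,0,0.0135],[0,0,0.0135]], "dr": [[0.004,0,0],[0.004,0,0],[0.004,0,0],[0.004,0,0],[0.004,0,0],[0.004,0,0]]}}

```text
time: 13.1
tcp_pos: [0.4533, 0.059, 0.0203]
ee_rot: [0.767, 0.641, 0.009, -0.006]
ft_force: [-1.2, 1.0, 4.3]
finger_gap: 0.0155
gripper_force: 30.0
```

```bash
python3 - <<'E'
from h import *
S(); knife()
E
```

```text
t 13.1 p [0.4533 0.059  0.0203] head 79.75 tilt 1.22 F [-1.2  1.   4.3] T [-0.07  0.27  0.  ] gap 0.0155 gf 30.0 q [-0.13  0.37  2.02  0.03  0.76  0.02]
tool-frame knife top z: -0.06 0.0051 0.0; -0.05 0.0052 0.0; -0.03 0.006 0.0; -0.02 0.006 0.0; -0.01 0.0062 0.0; 0.0 0.0064 0.0; 0.01 0.0066 0.0; 0.02 0.0087 0.0; 0.03 0.0123 -0.0004; 0.04 0.013 0.0001; 0.05 0.0132 0.0001; 0.06 0.0135 0.0001; 0.07 0.0137 0.0001; 0.08 0.014 0.0001; 0.09 0.0146 0.0001;
```

The knife is resting on the bench (4 N upward). Releasing it and rising.

{"op": "carry_out", "data": {"offset": [[0,0,0],[0,0,0],[0,0,0],[0,0,0],[0,0,-0.01],[0,0,-0.04],[0,0,-0.1],[0,0,-0.16]], "dr": [[0,0,0],[0,0,0],[0,0,0],[0,0,0],[0,0,0],[0,0,0],[0,0,0],[0,0,0]], "grip": 0.45}}

```text
time: 13.82
tcp_pos: [0.4511, 0.0571, 0.1164]
ee_rot: [0.767, 0.641, 0.007, -0.008]
ft_force: [0.4, -0.1, 0.4]
finger_gap: 0.0416
gripper_force: 0.0
```

```bash
python3 - <<'E'
from h import *
S(); go(b2w(-.06,0,.27),40.9); go(b2w(-.06,0,.27),40.9,15)
E
```

```text
t 13.82 p [0.4511 0.0571 0.1164] head 79.74 tilt 1.2 F [ 0.4 -0.1  0.4] T [-0.09  0.07 -0.02] gap 0.0416 gf 0.0 q [-0.14  0.21  1.92  0.02  1.01  0.03]
offset [0.3696, 0.0817, -0.2486] dr [-0.0122, -0.0246, 0.8631] rows 6.5
offset [0.3696, 0.0817, -0.2486] dr [-0.125, 0.2959, 0.8561] rows 6.5
```

```bash
python3 - <<'E'
from h import *
go(b2w(-.04,0,.25),40.9)
E
```

```text
offset [0.3948, 0.1026, -0.2147] dr [-0.0122, -0.0246, 0.8631] rows 6.6
```

{"op": "carry_out", "data": {"offset": [[0.02,0.005,-0.06],[0.08,0.02,-0.12],[0.14,0.036,-0.17],[0.2,0.05,-0.215],[0.26,0.068,-0.215],[0.32,0.083,-0.215],[0.36,0.094,-0.215],[0.395,0.1026,-0.215]], "dr": [[0,0,0.12],[0,0,0.25],[0,0,0.38],[0,-0.01,0.5],[0,-0.01,0.62],[0,-0.02,0.74],[-0.012,-0.025,0.86],[-0.012,-0.025,0.863]], "grip": 0.45}}

```text
time: 14.48
tcp_pos: [0.5554, 0.2799, 0.2508]
ee_rot: [0.938, 0.348, 0.003, 0.001]
ft_force: [-0.1, -0.4, -0.4]
finger_gap: 0.0417
gripper_force: 0.0
```

{"op": "carry_out", "data": {"offset": [[0,0,0],[0,0,0],[0,0,0]], "dr": [[0,0,0],[0,0,0],[0,0,0]]}}

```text
time: 14.73
tcp_pos: [0.5541, 0.2759, 0.2498]
ee_rot: [0.937, 0.35, 0.001, 0.001]
ft_force: [-0.2, -0.7, 0.4]
finger_gap: 0.0418
gripper_force: 0.0
```

```bash
python3 - <<'E'
from h import *
S(); p,d,T=look('wrist'); np.savez('w1',p=p,d=d,T=T)
for t in ['knob_grip','knob_pointer','index_mark','knob']: 
    r=lm(t,'wrist',T); print(t,[(w2b(q).round(4),c) for q,c in r],r)
m=arm.camera_model('wrist'); q=np.linalg.inv(T)@np.r_[b2w(.011,0,.1),1]; u=int(m['fx']*q[0]/q[2]+m['cx']); v=int(m['fy']*q[1]/q[2]+m['cy']);print(u,v)
x0=u-70;y0=max(v-60,0); print(x0,y0)
save('g.png',cv2.resize(p[y0:y0+120,x0:x0+140],None,fx=5,fy=5,interpolation=cv2.INTER_CUBIC))
E
```

```text
t 14.73 p [0.5541 0.2759 0.2498] head 40.93 tilt 0.05 F [-0.2 -0.7  0.4] T [-0.01  0.14  0.01] gap 0.0418 gf 0.0 q [ 0.28  0.37  1.34 -0.    1.43  1.14]
knob_grip [(array([0.0118, 0.0019, 0.1154]), 0.77)] [([0.5917, 0.3119, 0.1154], 0.77)]
knob_pointer [(array([0.0356, 0.0123, 0.0884]), 0.9)] [([0.6028, 0.3353, 0.0884], 0.9)]
index_mark [(array([ 0.0332, -0.0029,  0.0877]), 0.73)] [([0.611, 0.3223, 0.0877], 0.73)]Traceback (most recent call last):
  File "<stdin>", line 4, in <module>
  File "h.py", line 16, in lm
    return [(np.round(T[:3,:3]@np.array(r['xyz'])+T[:3,3],4).tolist(),round(r['conf'],2)) for r in arm.landmark_of(thing,cam)][:2]
                                                                                                   ~~~~~~~~~~~~~~~^^^^^^^^^^^
ValueError: it knows: control_box, cover_hinge, cover_slot, flux_bottle, index_mark, knife, knife_tip, knob_grip, knob_pointer, tape_roll
```

```bash
python3 - <<'E'
from h import *
z=np.load('w1.npz'); p,d,T=z['p'],z['d'],z['T']
m=arm.camera_model('wrist'); q=np.linalg.inv(T)@np.r_[b2w(.011,0,.1),1]; u=int(m['fx']*q[0]/q[2]+m['cx']); v=int(m['fy']*q[1]/q[2]+m['cy'])
x0=u-60;y0=max(v-50,0); print(x0,y0)
save('g.png',cv2.resize(p[y0:y0+100,x0:x0+120],None,fx=6,fy=6,interpolation=cv2.INTER_CUBIC))
P=cloud('wrist',d,T)
t=P[(d>0)&(P[...,2]>.107)&(P[...,2]<.118)&(np.hypot(P[...,0]-.5917,P[...,1]-.3119)<.025)]
r=cv2.minAreaRect(t[:,:2].astype(np.float32)*1000); print(len(t),np.median(t[:,2]),r)
l=cv2.fitLine(t[:,:2].astype(np.float32),cv2.DIST_L2,0,.01,.01).ravel(); print(l,np.degrees(np.arctan2(l[1],l[0])), w2b([r[0][0]/1000,r[0][1]/1000,0]))
E
```

```text
262 107
578 0.1115604392829464 ((592.14697265625, 309.74468994140625), (29.863037109375, 9.977910995483398), 65.19034576416016)
[0.42134696 0.9068995  0.5923293  0.3099681 ] 65.08034 [ 1.07703636e-02 -9.40217486e-06  0.00000000e+00]
```

View pics/g.png

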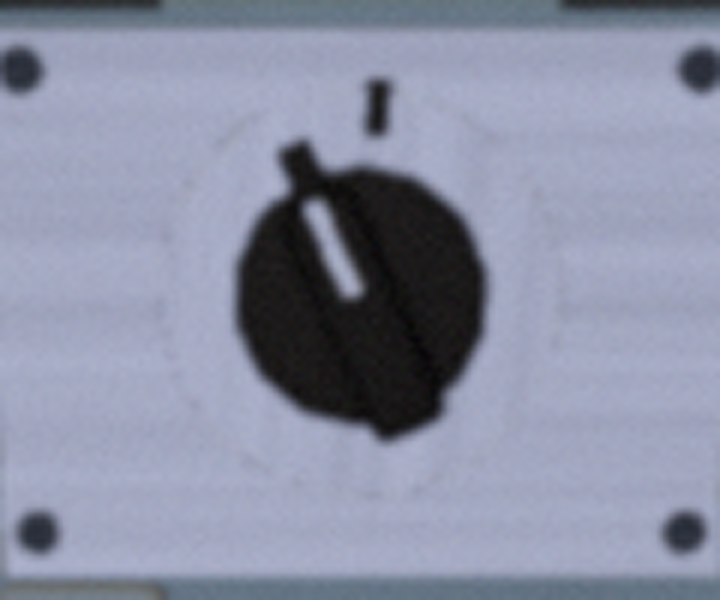

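The crop shows the bar with its nose at (297,160) and bright line at (335,250), pointing up-left. The index mark is at (377,107), a little clockwise of it. I'll compute both headings.

```bash
python3 - <<'E'
from h import *
z=np.load('w1.npz'); p,d,T=z['p'],z['d'],z['T']; m=arm.camera_model('wrist')
def ray(u,v,zz):
    r=T[:3,:3]@[(u-m['cx'])/m['fx'],(v-m['cy'])/m['fy'],1]; o=T[:3,3]; return o+r*(zz-o[2])/r[2]
C=np.array([.5921,.3097])
g=p.max(-1).astype(int); dark=(g<110).astype(np.uint8); 
w=np.clip(140-g[107+8:107+26,262+55:262+72],0,None); v,u=np.nonzero(w>=0); w=w.ravel()
U=(u*w).sum()/w.sum()+317; V=(v*w).sum()/w.sum()+115; print('mark px',U,V)
M=ray(U,V,.089); print('mark',w2b(M),np.hypot(*(M[:2]-C)),np.degrees(np.arctan2(*(M[:2]-C)[::-1])))
N=ray(262+297/6,107+160/6,.089); print('nose',w2b(N),np.degrees(np.arctan2(*(N[:2]-C)[::-1])))
L=[ray(262+a/6,107+b/6,.112) for a,b in((316,200),(352,292))]; D=L[0]-L[1]; print('line',np.degrees(np.arctan2(D[1],D[0])),w2b(L[1]))
# disc ring centre check: screws at deck corners
print([w2b(ray(262+a/6,107+b/6,.085)).round(4) for a,b in((20,70),(702,70),(38,532),(685,532))])
E
```

```text
mark px 324.5010642826735 124.41421881651766
mark [ 0.03502456 -0.001807    0.089     ] 0.0243850850987235 36.67960840486957
nose [0.02826708 0.00804851 0.089     ] 65.55569693674869
line 62.5166555184279 [0.01354116 0.00104233 0.112     ]
[array([0.0392, 0.0432, 0.085 ]), array([ 0.0392, -0.0433,  0.085 ]), array([-0.0199,  0.0431,  0.085 ]), array([-0.0199, -0.0433,  0.085 ])]
```

```bash
python3 - <<'E'
from h import *
for z in (.16,.1155): go([.5921,.3097,z],65.1)
E
```

```text
offset [0.0846, -0.0027, 0.1507] dr [0.0042, -0.0018, -0.5394] rows 3.4
offset [0.0844, -0.0029, 0.2249] dr [0.0042, -0.0018, -0.5394] rows 3.5
```

{"op": "carry_out", "data": {"offset": [[0.03,0,0.03],[0.06,0,0.06],[0.0846,-0.0027,0.09],[0.0846,-0.0027,0.12],[0.0846,-0.0027,0.1507],[0.0846,-0.0027,0.1507],[0.0846,-0.0027,0.1507],[0.0846,-0.0027,0.1507]], "dr": [[0,0,-0.13],[0,0,-0.26],[0,0,-0.39],[0.004,-0.002,-0.54],[0.004,-0.002,-0.54],[0.004,-0.002,-0.54],[0.004,-0.002,-0.54],[0.004,-0.002,-0.54]], "grip": 0.34}}

```text
time: 15.6
tcp_pos: [0.5929, 0.3106, 0.1611]
ee_rot: [0.843, 0.538, 0.001, 0.0]
ft_force: [0.8, 1.1, 0.4]
finger_gap: 0.0315
gripper_force: 0.0
```

```bash
python3 - <<'E'
from h import *
S(); go([.5921,.3097,.1155],65.1)
for c in ['scene','side']:
    p,d,T=look(c); r=lm('cover_slot',c,T)
    for q,_ in r[:1]: b=w2b(q); print(b.round(4),np.degrees(np.arctan2(b[2]-.085,.05-b[0]))-3.5)
E
```

```text
t 15.6 p [0.5929 0.3106 0.1611] head 65.14 tilt 0.06 F [0.8 1.1 0.4] T [-0.08  0.14  0.02] gap 0.0315 gf 0.0 q [ 0.32  0.52  1.33 -0.    1.29  0.75]
offset [-0.002, -0.0006, 0.076] dr [0.0016, -0.0014, 0.0008] rows 1.1
[0.0852 0.0036 0.1664] 109.90943323094899
[0.086  0.0002 0.1681] 109.95060000462924
```

{"op": "carry_out", "data": {"offset": [[-0.002,0,0.02],[-0.002,0,0.04],[-0.002,0,0.06],[-0.002,0,0.076],[-0.002,0,0.076],[-0.002,0,0.076]], "dr": [[0,0,0],[0,0,0],[0,0,0],[0,0,0],[0,0,0],[0,0,0]]}}

```text
time: 16.3
tcp_pos: [0.5912, 0.3097, 0.1129]
ee_rot: [0.842, 0.539, -0.001, -0.0]
ft_force: [-0.1, -0.6, 0.2]
finger_gap: 0.0315
gripper_force: 0.0
```

{"op": "carry_out", "data": {"offset": [[0,0,0],[0,0,0],[0,0,0],[0,0,0],[0,0,0],[0,0,0]], "dr": [[0,0,0],[0,0,0],[0,0,0],[0,0,0],[0,0,0],[0,0,0]], "grip": 0}}

```text
time: 16.8
tcp_pos: [0.5922, 0.31, 0.1147]
ee_rot: [0.842, 0.539, 0.001, 0.0]
ft_force: [-0.2, -0.3, 1.8]
finger_gap: 0.0096
gripper_force: 30.0
```

```bash
python3 - <<'E'
from h import *
S()
E
```

```text
t 16.8 p [0.5922 0.31   0.1147] head 65.21 tilt 0.05 F [-0.2 -0.3  1.8] T [-0.11 -0.02 -0.02] gap 0.0096 gf 30.0 q [ 0.32  0.56  1.38 -0.    1.2   0.75]
```

{"op": "carry_out", "data": {"offset": [[0,0,0],[0,0,0],[0,0,0],[0,0,0],[0,0,0],[0,0,0],[0,0,0],[0,0,0]], "dr": [[0,0,0.1],[0,0,0.2],[0,0,0.3],[0,0,0.4],[0,0,0.5],[0,0,0.58],[0,0,0.635],[0,0,0.635]]}}

```text
time: 17.47
tcp_pos: [0.592, 0.3102, 0.1148]
ee_rot: [0.95, 0.314, 0.001, -0.0]
ft_force: [-0.2, 0.3, 3.1]
finger_gap: 0.0095
gripper_force: 30.0
```

{"op": "carry_out", "data": {"offset": [[0,0,0],[0,0,0],[0,0,0],[0,0,0]], "dr": [[0,0,0],[0,0,0],[0,0,0],[0,0,0]]}}

```text
time: 17.8
tcp_pos: [0.592, 0.3102, 0.1147]
ee_rot: [0.949, 0.315, 0.0, -0.0]
ft_force: [-0.8, 1.0, 5.3]
finger_gap: 0.0097
gripper_force: 30.0
```

```bash
python3 - <<'E'
from h import *
S(); go(b2w(-.04,0,.25),40.9)
E
```

```text
t 17.8 p [0.592  0.3102 0.1147] head 36.68 tilt 0.06 F [-0.8  1.   5.3] T [0.08 0.36 0.01] gap 0.0097 gf 30.0 q [0.32 0.56 1.38 0.   1.2  1.25]
offset [-0.0843, 0.007, -0.2256] dr [0.0002, -0.0012, -0.0938] rows 3.5
```

Turned to 36.7°. I'll release, rise straight up, then back off to look.

{"op": "carry_out", "data": {"offset": [[0,0,0],[0,0,0],[0,0,0],[0,0,-0.02],[0,0,-0.06],[0,0,-0.11],[-0.04,0.003,-0.17],[-0.084,0.007,-0.225]], "dr": [[0,0,0],[0,0,0],[0,0,0],[0,0,0],[0,0,0],[0,0,0],[0,0,-0.05],[0,0,-0.094]], "grip": 0.4}}

```text
time: 18.47
tcp_pos: [0.5549, 0.2775, 0.2486]
ee_rot: [0.937, 0.35, -0.0, -0.0]
ft_force: [0.2, 0.2, 0.9]
finger_gap: 0.0373
gripper_force: 0.0
```

{"op": "carry_out", "data": {"offset": [[0,0,0],[0,0,0],[0,0,0],[0,0,0]], "dr": [[0,0,0],[0,0,0],[0,0,0],[0,0,0]]}}

```text
time: 18.8
tcp_pos: [0.5545, 0.2774, 0.2459]
ee_rot: [0.937, 0.349, -0.001, -0.0]
ft_force: [1.1, 0.0, -0.5]
finger_gap: 0.0372
gripper_force: 0.0
```

```bash
python3 - <<'E'
from h import *
S(); p,d,T=look('wrist'); np.savez('w2',p=p,d=d,T=T)
for t in ['knob_grip','knob_pointer','index_mark']: print(t,[w2b(q).round(4) for q,c in lm(t,'wrist',T)])
P=cloud('wrist',d,T)
t=P[(d>0)&(P[...,2]>.107)&(P[...,2]<.118)&(np.hypot(P[...,0]-.5921,P[...,1]-.3099)<.025)]
r=cv2.minAreaRect(t[:,:2].astype(np.float32)*1000); print(r)
m=arm.camera_model('wrist'); q=np.linalg.inv(T)@np.r_[b2w(.011,0,.1),1]; u=int(m['fx']*q[0]/q[2]+m['cx']); v=int(m['fy']*q[1]/q[2]+m['cy'])
x0=u-50;y0=max(v-42,0); print(x0,y0)
A=cv2.resize(p[y0:y0+84,x0:x0+100],None,fx=6,fy=6,interpolation=cv2.INTER_CUBIC)
ps,ds,Ts=look('scene'); save('i.png',np.hstack([A,cv2.resize(ps[50:450,180:420],(200,504))]))
for c in ['scene','side']:
    if c=='side': look(c)
    print(c,lm('knife',c,Tw(c)),lm('flux_bottle',c,Tw(c)),lm('tape_roll',c,Tw(c)))
E
```

```text
t 18.8 p [0.5545 0.2774 0.2459] head 40.85 tilt -0.12 F [ 1.1  0.  -0.5] T [-0.    0.16  0.02] gap 0.0372 gf 0.0 q [0.28 0.38 1.34 0.   1.43 1.14]
knob_grip [array([0.0101, 0.0031, 0.1145])]
knob_pointer [array([0.0346, 0.0023, 0.09  ]), array([ 0.0087, -0.0002,  0.1132])]
index_mark [array([ 0.0306, -0.001 ,  0.0908])]
((591.7293701171875, 310.03826904296875), (29.978824615478516, 9.983381271362305), 36.41058349609375)
273 117
scene [([0.4513, 0.0349, 0.0009], 0.84)] [([0.685, 0.2253, 0.0014], 0.65)] [([0.5025, 0.4186, -0.0001], 0.59)]
side [([0.4562, 0.0295, -0.0002], 0.57)] [] [([0.5041, 0.4107, -0.0008], 0.89), ([0.5845, 0.3043, -0.0013], 0.34)]
```

View pics/i.png

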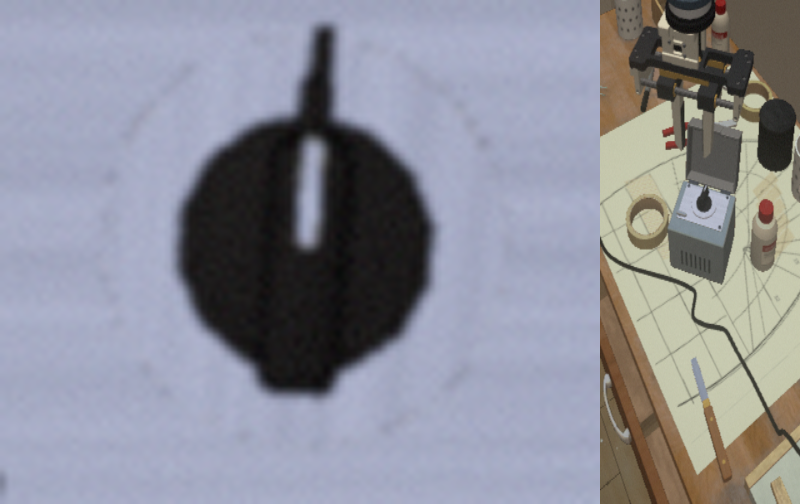

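The wrist crop shows the nose at (315,95) nearly in line with the mark at (323,45). The scene view shows the cover open, the knife flat on the bench, and the bottle and tape in place. I'll check the remaining angle more finely.

```bash
python3 - <<'E'
from h import *
m=arm.camera_model('wrist')
for n in ['w1','w2']:
    z=np.load(n+'.npz'); p,d,T=z['p'],z['d'],z['T']
    # rectify: top view of plane z at 0.1 mm/px centred on knob, x_img=-boxY, y_img=-boxX
    def top(zz,s=1e-4,N=600):
        i,j=np.mgrid[:N,:N]; bx=.0108-(i-N/2)*s; by=-(j-N/2)*s; h=np.radians(HB)
        W=np.stack([BO[0]+bx*np.cos(h)-by*np.sin(h),BO[1]+bx*np.sin(h)+by*np.cos(h),np.full(bx.shape,zz)],-1)
        Ti=np.linalg.inv(T); c=W@Ti[:3,:3].T+Ti[:3,3]
        return cv2.remap(p,(c[...,0]/c[...,2]*m['fx']+m['cx']).astype(np.float32),(c[...,1]/c[...,2]*m['fy']+m['cy']).astype(np.float32),cv2.INTER_CUBIC).max(-1).astype(float)
    A=top(.090); dk=(A<90).astype(np.uint8)
    cn=max(cv2.findContours(dk,0,1)[0],key=cv2.contourArea)[:,0,:].astype(float)
    c=np.array([300.,300.]); r=165
    from scipy.optimize import least_squares
    f=least_squares(lambda q:np.hypot(cn[:,0]-q[0],cn[:,1]-q[1])-q[2],[300,300,165],loss='cauchy',f_scale=3); cx,cy,r=f.x
    B=top(.089); res=[]
    for rad in range(168,265,8):
        a=np.radians(np.arange(-60,40,.1)); I=cv2.remap(B.astype(np.float32),(cx+rad*np.sin(a)).astype(np.float32)[None],(cy-rad*np.cos(a)).astype(np.float32)[None],1)[0]
        w=np.clip(115-I,0,None); 
        res.append((rad,round(float(np.degrees((a*w).sum()/w.sum())),1) if w.sum()>300 else None))
    C=top(.112); t=(C>110)&(np.hypot(*(np.mgrid[:600,:600]-300))<140); vv,uu=np.nonzero(t)
    l=cv2.fitLine(np.c_[uu,vv].astype(np.float32),cv2.DIST_HUBER,0,.01,.01).ravel(); 
    print(n,f.x.round(1),res,'line',np.degrees(np.arctan2(l[0],-l[1]))%180,len(uu))
E
```

```text
w1 [296.8 292.4 158.1] [(168, -24.6), (176, -25.0), (184, -25.1), (192, -25.1), (200, -24.9), (208, 4.7), (216, 5.2), (224, 5.3), (232, 5.3), (240, 5.2), (248, 5.1), (256, 5.1), (264, 5.1)] line 176.11964 4837
w2 [296.4 292.4 158. ] [(168, 4.3), (176, 4.5), (184, 4.5), (192, 4.5), (200, 4.5), (208, 4.8), (216, 5.1), (224, 5.3), (232, 5.4), (240, 5.3), (248, 5.2), (256, 5.3), (264, 5.4)] line 164.87344 5116
```

```bash
python3 -c "
from station import arm
print(arm.sign_off())"
```

```text
the job is handed in; nothing more can be done
None
```

The job is handed in: the cover was levered open with the knife and is back at its stop (about 109°), the pointer is within about 1° of the mark, the knife is flat on the bench clear of the box, and the bottle and tape are where they stood.

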